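# Lock the drum sander's drive cover with the flat-blade key

## Robot

A 6-joint arm with a two-finger parallel gripper is mounted at the origin on the work surface. World frame = base frame: x ahead of the robot, y to its left, z up, the work surface at z = 0. Lengths are in mm, angles in rad, forces in N, time in s.
With the tool pointing down it reaches from about 375 to 975 mm from the base axis. Payload 3.8 kg.
Tool frame: the origin (TCP) lies at the very end of the fingers, on their centre line; the grasp point (between the pads) lies 19 mm behind it; z points along the fingers, y is the line along which they close (so a half turn about z gives the same grasp; the last joint's range is limited). The gripper opens to 88 mm and grips with 3 to 60 N. Pads are 18 mm wide; open, the fingers measure 123 mm over their backs; the gripper's body (75 mm by 187 mm) begins 45 mm behind the grasp point.
Start: joints at [1.221, 0.264, 1.604, -0, 1.274, -0.037], TCP at [207.711, 642.241, 238.706] pointing down, gripper open.
Joint ranges: [-2.63, 2.63], [-0.94, 2.18], [0.31, 2.57], [-1.31, 4.45], [0, 2.66], [-2.55, 2.55]. Speed limits (rad/s): [2.57, 2.57, 3.14, 3.14, 3.14, 3.14].

## Interface

Orientations are given as [roll, pitch, yaw] about the fixed x, y, z axes, in that order (R = Rz(yaw) Ry(pitch) Rx(roll)).
In Python, from bench import state, get_image, workorder gives the robot as it stands.
- The arm moves only by the tool apply_moves, never from a script. Its argument "plan" is one flat list of numbers, 6 for each row, row after row: the shift along the tool's x, y, z in m, then the turn, a rotation vector about the tool's x, y, z in degrees. A call has 1 to 10 rows; each row is the pose to reach, as a shift and turn from the pose commanded when the call began, along the tool's axes at that moment; what a row does not reach only later rows make up. A row lasts 1/10 s, in which the tool goes at most 50 mm and 8.59 degrees, less where a joint would pass 70% of its speed; a pose out of reach is approached as far as the arm can. A call with a gripper value outside its range is refused whole. "hand" is the closure in counts, from 0 (fully open) to 255 (shut), set as the call begins (left out, the last holds). The fingers move at their own pace and stop on an object; "force" is the grip in N (left out, the last holds). Time passes only in rows, so rows that repeat a pose let the fingers close. It gives the time, the measured TCP pose, the force and the opening at its end, in the units of the state.
- state(): the state, without advancing time (a new reading comes with each control period).
- get_image(name): name is "scene" or "top" or "wrist"; returns a dict with "color" (480x640x3 uint8, blue, green, red), "K" (3x3 intrinsics, pixels), "k1" (the pictures are not rectified: a ray, as slopes to the right and down, at radius r is drawn at 1 + k1 r^2 times it, then the intrinsics apply), "R" (3x3) and "t" (3): a world point X has camera coordinates R X + t. Camera axes: x right, y down, z forward; pixel columns grow to the right and rows downward; lengths in mm; the calibration is good to about 2 mm. A picture is of the moment at which its call begins. There is no depth.
- workorder.close_job(): hands the job in, once; it reports no verdict.
The state is a dict: "time": time; "joints": joint angles; "joint_vel": joint speeds; "effort": joint torques, N m; "eef_pos": TCP position; "orientation": TCP orientation; "contact_force": force on the tool from outside, world axes, zero at the start; "ft_torque": the same for the moment, N m; "width": opening from 0.0 (shut) to 1.0 (fully open).
Only numpy, scipy, OpenCV 4.12 (cv2) and the standard library are available. Lean on these libraries where they do the work, as an engineer would, in place of code of your own. Each camera call takes 0.05 s, during which the arm holds its last target. There are 200 camera calls.

## Task

The sander's drive cover is shut but its brass cam lock is still open. Take the red-handled key from its wooden block, feel the blade into the lock's slot with gentle pressure, and turn it about a quarter turn clockwise until the cam seats against its stop, without forcing it any further. Then draw the key out and stand it back in its block, leaving the other things on the bench alone.

Things in the scene. Friction and masses are not known exactly. Their poses are not given: they have to be found in the camera images.
- sander: fixed bench drum sander: green drive box 240 x 220 x 90 mm (x, y, z) with a 6 mm grey cover on top (cover top 96 mm above the bench), a grey motor at its +y side (118 mm high, axis 170 mm from the box centre, black box on top to 133 mm) and a rust-red sanding drum at its +x side. Origin: centre of the box's underside; z up. The brass lock is on the cover at x = -30, y = -50 mm.
- lock_center (a point): nominal centre of the brass lock's top face, 112 mm above the bench; axes as the sander's. The lock is a round head, 42 mm diameter, with a straight blind slot across its middle: 5.6 mm wide, 34 mm long, 9 mm deep, flat floor, square edges. The head floats: its true centre lies up to 4 mm off this point along x and along y, differently each time; this point does not follow it.
- lock_base (a point): point on the cover's top, 16 mm below lock_center, same axes. How the lock gives: a side force above about 5 N shifts the head in its mount (at most 7 mm each way along x and y, where it stays). It is sprung: pressed from above it sinks up to 4 mm (about 1 N to start, 1 N more per mm), then is solid; let go, it rises again.
- cam (a joint): turn of the lock, rad, clockwise from above: 0 open (slot along the sander's x, to the red mark), 1.571 locked at a solid stop (slot along the sander's y, to the green mark). Starts at 0 to 0.25. It turns stiffly (0.1 N m of friction) and stays where left; 0.4 N m on the stop would force it. The blade has up to 0.1 rad of play each way, so the key may turn further than the cam.
- key_grip (a point): centre of the key's red grip. The key stands upright, z up along it, mass about 90 g: grip a slab 38 mm (x) x 16 mm (y) x 50 mm high; under it a dark collar 44 x 26 mm, from 25 to 30 mm below this point; under that the steel blade 22 mm wide (along x), 3.5 mm thick (y), its square tip 58 mm below this point.
- key_tip (a point): middle of the lower edge of the key's blade, 58 mm below key_grip; same axes.
- holder_hole0 (a point): mouth centre of the well in the key's fixed block (wood, 75 x 75 x 45 mm), on its top face 45 mm above the bench; z up. The well is 33 mm (along x) x 13 mm (y), 36 mm deep. The key stands with its blade in the well and its collar resting on the block, so key_grip is 30 mm above this point.
- jar: bystander: jar with a yellow cap, 56 mm diameter, 75 mm tall, origin at the centre of its underside; leave alone
- spoon: bystander: wooden spoon 220 mm long lying on the bench along its x; leave alone
- sleeve: bystander: rust-red sanding sleeve, a tube 72 mm diameter, 60 mm high, standing, origin at the centre of its underside; leave alone
Things that resemble listed ones, but are neither listed nor needed, are in the scene too. Leave any green look-alike of the part that bears holder_hole0 alone. There is more than one size of the part that bears key_grip; the job needs the larger.

How it is judged:
By the outcome, as a careful person would: the job done as asked, in the order asked, and still so for the second after the job is handed in, with the robot touching nothing.
It also fails if it takes over 72 s, if anything falls off the work surface, if the arm or the gripper's body presses on something with over 40 N, if the wrist force passes 120 N, or if a joint passes its speed limit or range.

## Working session

There is one attempt and no reset: what is moved stays moved. The work goes in short steps, Python scripts to look and compute and a tool call to move; the robot and the scene stay as the last step left them, time stands still between calls to the robot, and variables do not carry over. Pictures are saved under pics/ and viewed, on a budget of 10 in all, crops included, one or two more only if the job needs it, and the job is handed in when it is done.

Besides the shell and the picture viewer there is one more tool, called after "Emit:" by a JSON object that holds its "name" and its "arguments", one argument or row to a line. apply_moves: Moves the arm, as the interface text tells. Its arguments: {"type":"object","properties":{"plan":{"type":"array"},"hand":{"type":"number"},"force":{"type":"number"}},"required":["plan"]}

```bash
ls; mkdir -p pics; cat > h.py <<'E'
import numpy as np, cv2
from bench import state, get_image, workorder
from scipy.spatial.transform import Rotation as Ro
def shot(n,f):
    g=get_image(n); cv2.imwrite('pics/'+f+'.png',g['color']); np.savez('pics/'+f+'.npz',**{k:np.array(v) for k,v in g.items()}); return g
def load(f): return dict(np.load('pics/'+f+'.npz'))
def ray(g,u,v):
    K=g['K']; k=float(g['k1']); d=np.array([[[u,v]]],float)
    p=cv2.undistortPoints(d,K,np.array([k,0,0,0,0.]))[0,0]
    R=np.array(g['R']);t=np.array(g['t'])
    return -R.T@t, R.T@np.array([p[0],p[1],1])
def at(g,u,v,z):
    c,d=ray(g,u,v); return c+d*(z-c[2])/d[2]
def proj(g,X):
    X=np.atleast_2d(np.array(X,float)); return cv2.projectPoints(X,cv2.Rodrigues(np.array(g['R']))[0],np.array(g['t'],float),np.array(g['K'],float),np.array([float(g['k1']),0,0,0,0]))[0][:,0]
E
python3 - <<'E'
from h import *
for n in ['top','scene','wrist']:
    g=shot(n,n+'0'); print(n,g['k1'],np.round(g['K'],1).tolist(),np.round(-np.array(g['R']).T@g['t'],1))
print(state())
E
```

```text
pics
top -0.10332293259157006 [[575.6, 0.0, 326.9], [0.0, 575.6, 234.6], [0.0, 0.0, 1.0]] [ 311.5 -114.3 1221.2]
scene 0.02658691681202185 [[463.9, 0.0, 321.1], [0.0, 463.9, 246.4], [0.0, 0.0, 1.0]] [880.5 292.4 660.5]
wrist -0.03860776680783705 [[374.3, 0.0, 321.5], [0.0, 374.3, 231.9], [0.0, 0.0, 1.0]] [136.6 664.9 383.5]
{'time': 0.15, 'joints': array([ 1.22110011e+00,  2.64602345e-01,  1.60503640e+00,  2.23258366e-05,
        1.27368807e+00, -3.69017022e-02]), 'joint_vel': array([-0.00038963, -0.00100224, -0.00353895,  0.0006126 , -0.00043943,
       -0.00023539]), 'effort': array([ 8.23510036e-04, -5.02848458e+01, -3.57470012e+01,  7.30629475e-02,
        2.48810579e-02, -7.84287545e-05]), 'eef_pos': array([207.52221886, 641.74432713, 237.67192862]), 'orientation': array([-3.13986046e+00, -8.53007766e-05,  2.82879151e+00]), 'contact_force': array([ 0.78529192, -0.32526787,  0.03292829]), 'ft_torque': array([-0.03397321,  0.01657047,  0.01124065]), 'width': 1.0001720233841616}
```

View pics/top0.png

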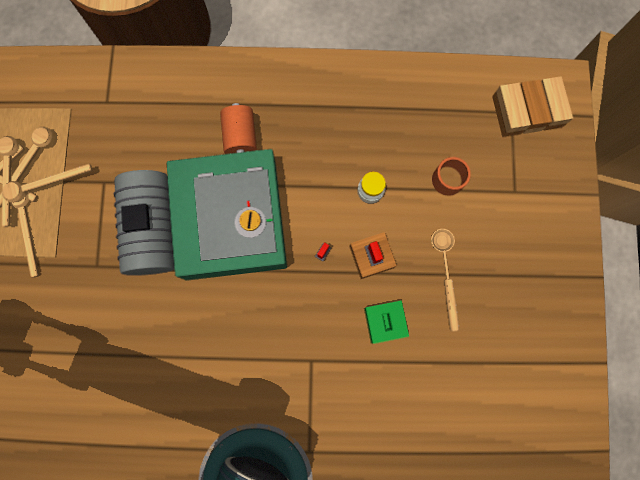

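View pics/scene0.png

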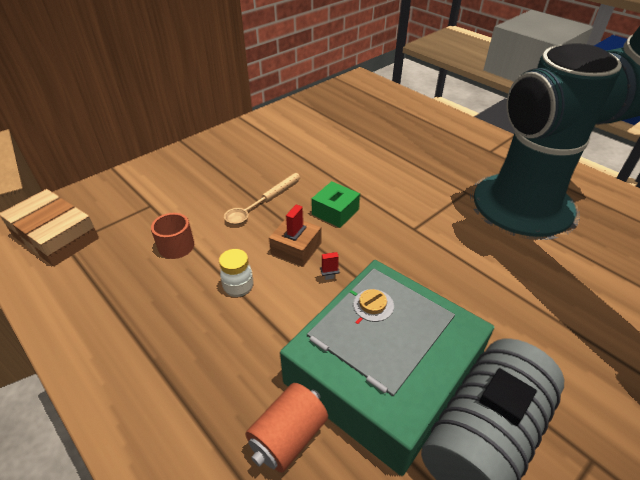

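Top view: lock at about (250,220), with the red mark above it and the green mark at its right. Brown block with the red key at about (374,254), loose small key at (324,251), green decoy block at (386,321). I'll enlarge the lock and the key.

```bash
python3 - <<'E'
from h import *
def crop(f,u0,v0,w,h,s):
    im=load(f)['color'][v0:v0+h,u0:u0+w]; im=cv2.resize(im,None,fx=s,fy=s,interpolation=cv2.INTER_CUBIC)
    for i in range(0,w,10):
        cv2.putText(im,str(u0+i),(i*s,8),0,.3,(255,255,255),1); cv2.line(im,(i*s,8),(i*s,14),(255,255,255),1)
    for j in range(10,h,10):
        cv2.putText(im,str(v0+j),(0,j*s),0,.3,(255,255,255),1); cv2.line(im,(0,j*s),(6,j*s),(255,255,255),1)
    return im
a=crop('top0',222,190,66,50,6); b=crop('top0',344,226,66,50,6)
c=crop('scene0',340,275,66,50,6); d=crop('scene0',264,198,66,66,6)[:300]
cv2.imwrite('pics/c1.png',np.vstack([np.hstack([a,b]),np.hstack([c,d])]))
g=load('top0')
for n,u,v,z in [('boxTL',167,160,90),('boxTR',273,150,90),('boxBR',286,267,90),('boxBL',178,278,90),('lock',250,220.5,112),('red',249,204,96),('green',269,220,96),('grip top',375.5,250,100),('blk c',374,255,45)]:
    print(n,np.round(at(g,u,v,z),1))
E
```

```text
boxTL [645.9 196.   90. ]
boxTR [671.7 -20.3  90. ]
boxBR [432.4 -54.7  90. ]
boxBL [405.4 157.9  90. ]
lock [519.8  17.6 112. ]
red [556.3  23.   96. ]
green [524.7 -18.2  96. ]
grip top [ 468.9 -230.3  100. ]
blk c [ 466.1 -232.9   45. ]
```

View pics/c1.png

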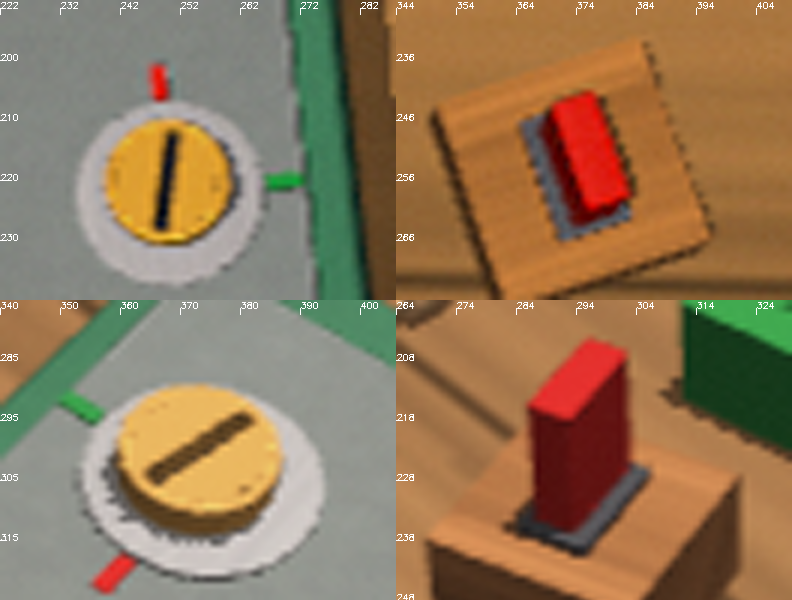

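The crop shows the slot ends in the top view at (250.8,212.0) and (248.8,228.3), and in the scene view at (365.3,304.7) and (381.7,294.5). The grip's top face is centred at top (376.8,250.5) and scene (294.7,211.1). Next I'll triangulate.

```bash
cat >> h.py <<'E'
def tri(obs):
    A=np.zeros((3,3));b=np.zeros(3)
    for g,u,v in obs:
        c,d=ray(g,u,v); d=d/np.linalg.norm(d); P=np.eye(3)-np.outer(d,d); A+=P; b+=P@c
    return np.linalg.solve(A,b)
E
python3 - <<'E'
from h import *
T=load('top0');S=load('scene0')
p=lambda n,*x: print(n,*[np.round(q,2) for q in x])
p('slot mid',tri([(T,249.8,220.15),(S,373.5,299.6)]),at(T,249.8,220.15,112),at(S,373.5,299.6,112))
for g,a,b in [(T,(248.8,228.3),(250.8,212)),(S,(381.7,294.5),(365.3,304.7))]:
    A,B=at(g,*a,112),at(g,*b,112); d=B-A; p('slot',A,B,np.linalg.norm(d),np.arctan2(d[1],d[0]))
p('grip top',tri([(T,376.75,250.5),(S,294.7,211.1)]),at(T,376.75,250.5,100),at(S,294.7,211.1,100))
p('collar',at(T,374,253.35,48))
for g,a,b in [(T,(383.3,257.3),(376.7,241.3)),(T,(376.5,260),(370.5,243.5)),(S,(303,207.2),(293,217.7)),(S,(296.7,204.7),(286,215))]:
    A,B=at(g,*a,100),at(g,*b,100); d=B-A; p('grip',np.linalg.norm(d),np.arctan2(d[1],d[0]))
# block corners top
c=[at(T,344+x/6,226+y/6,45) for x,y in [(36,112),(248,38),(316,235),(104,304)]]
p('blk',np.mean(c,0),*[np.append(np.linalg.norm(c[i]-c[i-1]),np.arctan2(*(c[i]-c[i-1])[1::-1])) for i in range(4)])
p('red/green',at(T,222+158/6,190+82/6,96),at(T,222+285/6,190+181/6,96),at(S,340+113/6,275+275/6,96),at(S,340+82/6,275+107/6,96))
E
```

```text
slot mid [520.88  18.29 110.07] [520.52  18.05 112.  ] [522.14  19.25 112.  ]
slot [504.27  19.32 112.  ] [536.86  16.79 112.  ] 32.69 -0.08
slot [505.6   20.87 112.  ] [538.36  17.66 112.  ] 32.92 -0.1
grip top [ 467.56 -232.28   98.49] [ 467.96 -232.76  100.  ] [ 468.19 -230.12  100.  ]
collar [ 469.16 -232.6    48.  ]
grip 34.23 0.4
grip 34.71 0.36
grip 34.89 0.3
grip 35.29 0.27
blk [ 466.87 -231.62   45.  ] [70.13  0.35] [78.27 -1.21] [72.16 -2.81] [77.06  1.91]
red/green [556.98  24.34  96.  ] [524.43 -19.22  96.  ] [557.56  24.2   96.  ] [524.81 -19.03  96.  ]
```

```bash
cat >> h.py <<'E'
def go(*tg):
    "rows (m, deg) in tool axes to world targets (x,y,z,yaw), tool taken as pointing down"
    s=state(); p=s['eef_pos']; y0=s['orientation'][2]; c,sn=np.cos(y0),np.sin(y0)
    for x,y,z,yw in tg:
        d=np.array([x,y,z])-p; a=np.degrees((yw-y0+np.pi)%(2*np.pi)-np.pi)
        print('shift',np.round([(c*d[0]+sn*d[1])/1e3,(sn*d[0]-c*d[1])/1e3,-d[2]/1e3],4),'rz',round(-a,2))
E
python3 -c "
from h import *
go((450,200,240,3.1),(468,-232,200,3.487),(468,-232,200,3.1))"
```

```text
shift [-0.3666 -0.3457 -0.0023] rz -15.54
shift [-0.5167 -0.7512  0.0377] rz -37.71
shift [-0.5167 -0.7512  0.0377] rz -15.54
```

Emit:
{"name": "apply_moves", "arguments": {
  "plan": [-0.367,-0.346,-0.002,0,0,-15.5,-0.367,-0.346,-0.002,0,0,-15.5,-0.367,-0.346,-0.002,0,0,-15.5,-0.367,-0.346,-0.002,0,0,-15.5,-0.367,-0.346,-0.002,0,0,-15.5,-0.367,-0.346,-0.002,0,0,-15.5,-0.367,-0.346,-0.002,0,0,-15.5,-0.367,-0.346,-0.002,0,0,-15.5,-0.367,-0.346,-0.002,0,0,-15.5,-0.367,-0.346,-0.002,0,0,-15.5],
  "hand": 0
}}

```text
time: 1.15
eef_pos: [448.7, 202.0, 240.7]
orientation: [3.141, 0.0, 3.099]
contact_force: [0.3, 1.2, -0.6]
width: 0.999
```

```bash
python3 -c "
from h import *
print(state()['joints'])
go((468,-232,200,3.487))"
```

```text
[ 3.72370781e-01 -8.84234647e-02  1.98182840e+00  5.50930072e-05
  1.24788617e+00 -1.15634840e+00]
shift [-0.0376 -0.4328  0.0407] rz -22.2
```

Emit:
{"name": "apply_moves", "arguments": {
  "plan": [-0.038,-0.433,0.041,0,0,-22.2,-0.038,-0.433,0.041,0,0,-22.2,-0.038,-0.433,0.041,0,0,-22.2,-0.038,-0.433,0.041,0,0,-22.2,-0.038,-0.433,0.041,0,0,-22.2,-0.038,-0.433,0.041,0,0,-22.2,-0.038,-0.433,0.041,0,0,-22.2,-0.038,-0.433,0.041,0,0,-22.2,-0.038,-0.433,0.041,0,0,-22.2,-0.038,-0.433,0.041,0,0,-22.2]
}}

```text
time: 2.15
eef_pos: [467.4, -235.3, 199.0]
orientation: [-3.14, -0.001, -2.802]
contact_force: [-0.0, 0.0, -0.8]
width: 0.999
```

```bash
python3 -c "
from h import *
s=state();print(s['eef_pos'],s['orientation'],s['joints'])
shot('wrist','w1')
g=load('w1')
print(proj(g,[(468,-232,100),(468,-232,50),(0,0,0)]))"
```

```text
[ 467.38008131 -235.26663037  198.97294086] [-3.14030146e+00 -1.24376345e-03 -2.80187493e+00] [-5.12784534e-01  5.59494313e-03  1.97051963e+00 -1.94381597e-03
  1.16532511e+00 -2.42253278e+00]
[[ 324.87333298  237.59976932]
 [ 324.45817335  219.41632623]
 [ 788.40461917 -230.70245418]]
```

View pics/w1.png

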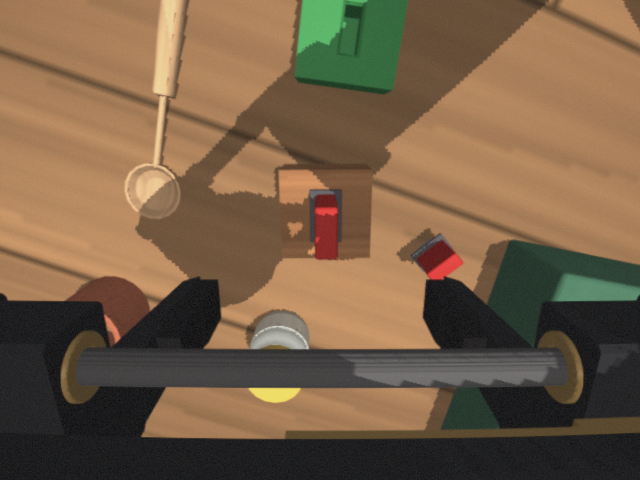

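The wrist view shows the key standing in the brown block at about (326,230). Its edges run square to the image, so the yaw is right. I'll segment the bright red top face to get its centre.

```bash
python3 - <<'E'
from h import *
g=load('w1'); im=g['color'].astype(int)[180:270,295:355]
r,gr,b=im[...,2],im[...,1],im[...,0]
m=((r>60)&(gr<0.35*r)&(b<0.35*r))
for v in range(0,90,4):
    u=np.where(m[v])[0]
    if len(u): print(v+180,u.min()+295,u.max()+295,r[v,u].mean().round(), im[v,u[len(u)//2]])
print(at(g,326.5,232,100), at(g,326,215,50))
E
```

```text
196 317 333 101.0 [ 35  33 103]
200 316 334 101.0 [ 27  27 101]
204 316 335 103.0 [ 27  32 104]
208 315 336 196.0 [ 56  58 199]
212 315 337 222.0 [ 70  74 228]
216 315 336 139.0 [ 42  43 138]
220 315 336 136.0 [ 36  39 136]
224 315 336 136.0 [ 44  43 138]
228 316 336 137.0 [ 42  45 140]
232 316 336 136.0 [ 39  40 138]
236 316 336 138.0 [ 40  40 136]
240 315 336 145.0 [ 40  40 136]
244 316 336 135.0 [ 42  41 138]
248 316 336 135.0 [ 40  44 138]
252 317 336 136.0 [ 42  44 137]
256 316 336 135.0 [ 36  39 135]
[ 463.8630403  -232.29339171  100.        ] [ 464.1020126  -232.05827699   50.        ]
```

```bash
python3 -c "
from h import *
print(state()['eef_pos'],state()['joint_vel'].round(3))
go((466,-232,140,3.487),(466,-232,58,3.487))"
```

```text
[ 467.29523743 -232.77421164  198.94689423] [ 0.059 -0.028  0.027  0.023  0.021  0.021]
shift [0.001  0.0012 0.0589] rz -0.29
shift [0.001  0.0012 0.1409] rz -0.29
```

Emit:
{"name": "apply_moves", "arguments": {
  "plan": [0.001,0.001,0.05,0,0,0,0.001,0.001,0.08,0,0,0,0.001,0.001,0.11,0,0,0,0.001,0.001,0.13,0,0,0,0.001,0.001,0.139,0,0,0,0.001,0.001,0.139,0,0,0,0.001,0.001,0.139,0,0,0]
}}

```text
time: 2.9
eef_pos: [467.5, -229.3, 61.6]
orientation: [-3.141, 0.001, -2.796]
contact_force: [0.2, 0.2, 0.1]
width: 0.998
```

```bash
python3 -c "
from h import *
s=state();print(s['eef_pos'],s['orientation'],s['contact_force'],s['joint_vel'].round(3))
shot('wrist','w2')"
```

```text
[ 467.49339566 -229.31130136   61.64872458] [-3.14078101e+00  8.79264820e-04 -2.79552487e+00] [0.24635025 0.20116995 0.06793009] [-0.006 -0.011 -0.016 -0.    -0.002 -0.002]
```

View pics/w2.png

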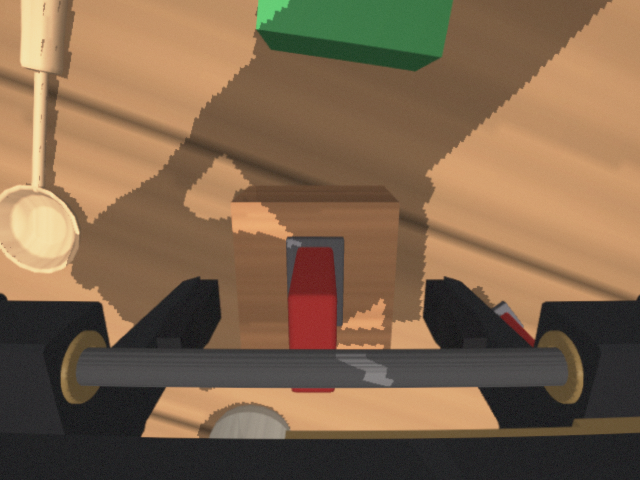

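The wrist view shows the key's top face at cols 289–337, rows 291–391, about 2.6 mm left of the finger centre (322). I'll work out the correction.

```bash
python3 -c "
from h import *
g=load('w2')
for z in (98.5,100): print(at(g,313,341,z))
print(at(g,315.5,238,50),at(g,322,300,62))
s=state();print(s['eef_pos'])
go((466.5,-232,57,3.487),(467,-232.3,57,3.487))"
```

```text
[ 464.14013313 -232.70413161   98.5       ]
[ 463.21812256 -232.99217796  100.        ]
[ 444.50259471 -239.64587833   50.        ] [ 466.22213401 -228.76936567   62.        ]
[ 467.90513136 -229.75265627   62.14449537]
shift [ 0.0021 -0.0016  0.0051] rz 0.03
shift [ 0.0017 -0.0021  0.0051] rz 0.03
```

Emit:
{"name": "apply_moves", "arguments": {
  "plan": [0.0025,-0.002,0.005,0,0,0,0.0025,-0.002,0.005,0,0,0,0.0025,-0.002,0.005,0,0,0,0.0025,-0.002,0.005,0,0,0]
}}

```text
time: 3.35
eef_pos: [465.2, -232.6, 56.0]
orientation: [-3.141, 0.0, -2.797]
contact_force: [-0.8, -0.7, -1.1]
width: 0.998
```

Emit:
{"name": "apply_moves", "arguments": {
  "plan": [0,0,0,0,0,0,0,0,0,0,0,0,0,0,0,0,0,0,0,0,0,0,0,0,0,0,0,0,0,0,0,0,0,0,0,0,0,0,0,0,0,0,0,0,0,0,0,0,0,0,0,0,0,0],
  "hand": 255,
  "force": 35
}}

```text
time: 4.25
eef_pos: [465.0, -232.4, 55.7]
orientation: [3.142, -0.0, -2.796]
contact_force: [-0.3, 0.7, -0.4]
width: 0.209
```

```bash
python3 -c "
from h import *
s=state();print(s)"
```

```text
{'time': 4.25, 'joints': array([-5.11336069e-01,  1.63094439e-01,  2.09673838e+00, -4.66040740e-06,
        8.81830150e-01, -2.42733671e+00]), 'joint_vel': array([ 0.00026569,  0.00029654, -0.00107298, -0.00087137,  0.00185042,
       -0.00096192]), 'effort': array([ 1.36724895e-03, -3.77856910e+01, -2.87757325e+01, -5.24638023e-02,
        3.94510757e-02,  1.63348941e-04]), 'eef_pos': array([ 465.01505941, -232.37587379,   55.66448836]), 'orientation': array([ 3.14154188e+00, -4.87810932e-05, -2.79638538e+00]), 'contact_force': array([-0.29057318,  0.660416  , -0.3966296 ]), 'ft_torque': array([0.0634483 , 0.05456677, 0.02121862]), 'width': 0.20866621389069026}
```

Emit:
{"name": "apply_moves", "arguments": {
  "plan": [0,0,0,0,0,0,0,0,0,0,0,0,0,0,-0.01,0,0,0,0,0,-0.03,0,0,0,0,0,-0.06,0,0,0,0,0,-0.1,0,0,0,0,0,-0.14,0,0,0,0,0,-0.14,0,0,0,0,0,-0.14,0,0,0]
}}

```text
time: 5.15
eef_pos: [465.7, -232.8, 197.4]
orientation: [-3.139, 0.002, -2.796]
contact_force: [-0.0, 0.2, -1.4]
width: 0.181
```

```bash
python3 -c "
from h import *
s=state();print(s['eef_pos'],s['contact_force'],s['ft_torque'],s['width'])
shot('wrist','w3')
go((500,-120,220,3.25),(521,18,205,3.05))"
```

```text
[ 465.69165833 -232.76318917  197.3830776 ] [-0.02948824  0.2004499  -1.41060665] [ 0.06153853  0.03109273 -0.02128122] 0.18107182989815682
shift [-0.0712  0.0936 -0.0245] rz 13.57
shift [-0.1377  0.2163 -0.0095] rz 25.03
```

View pics/w3.png

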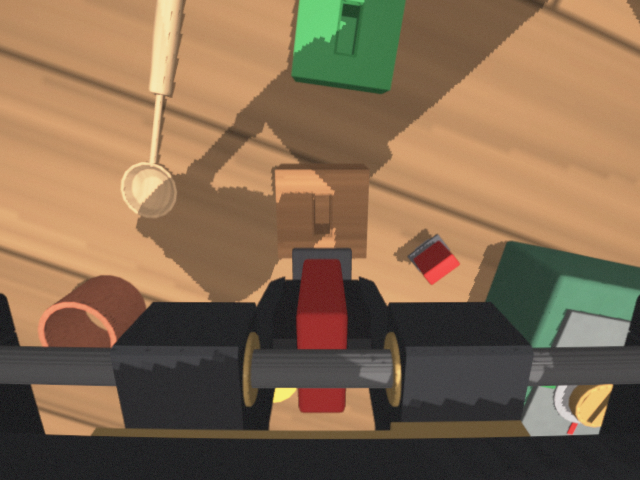

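The key is lifted (opening 15.9 mm, correct) and upright. The empty well shows at (322,215), the collar's front edge is near row 249, and the grip's top spans cols 298–347. Now I'll find the key's offset along tool x and the well's position.

```bash
python3 - <<'E'
from h import *
g=load('w3'); s=state(); p=s['eef_pos']; y=s['orientation'][2]
def tl(X): d=X-p; return np.round([np.cos(y)*d[0]+np.sin(y)*d[1], np.sin(y)*d[0]-np.cos(y)*d[1]],2)
print('collar front', tl(at(g,322,249,p[2]-10.7)), 'corners',tl(at(g,293,249,p[2]-10.7)),tl(at(g,351,249,p[2]-10.7)))
print('grip back top', tl(at(g,322,412,p[2]+44.3)))
im=g['color'][240:300,322].astype(int); print(im[:,2].tolist()); print(im[:,1].tolist())
im=g['color'].astype(int)[...,2]; print(im[160:262:1,322].tolist()); print(im[215,270:380].tolist())
print(np.round(-np.array(g['R']).T@g['t']-p,1), np.round(g['R'],3).tolist())
E
```

```text
collar front [18.86 -0.02] corners [ 18.85 -13.  ] [18.86 12.96]
grip back top [-20.65   0.07]
[220, 226, 228, 228, 226, 224, 220, 180, 111, 64, 63, 72, 74, 74, 74, 76, 76, 74, 85, 100, 111, 109, 109, 110, 113, 110, 111, 110, 113, 109, 110, 111, 110, 109, 111, 109, 113, 113, 113, 109, 109, 111, 113, 109, 110, 111, 112, 111, 111, 109, 112, 109, 109, 110, 111, 113, 110, 110, 112, 111]
[158, 165, 165, 165, 164, 160, 158, 129, 87, 59, 60, 69, 71, 73, 71, 75, 72, 71, 67, 50, 36, 36, 34, 38, 40, 32, 39, 32, 38, 35, 35, 37, 37, 36, 35, 29, 43, 38, 37, 35, 36, 37, 39, 32, 36, 36, 35, 35, 36, 32, 37, 36, 32, 36, 39, 39, 35, 30, 35, 35]
[103, 98, 90, 90, 98, 98, 99, 93, 95, 107, 122, 131, 132, 133, 134, 137, 140, 140, 164, 208, 225, 221, 227, 234, 233, 229, 228, 227, 225, 223, 223, 223, 219, 200, 178, 154, 138, 137, 138, 141, 142, 142, 145, 147, 145, 143, 140, 137, 137, 135, 133, 132, 130, 132, 136, 136, 136, 133, 130, 133, 135, 133, 128, 119, 105, 98, 94, 91, 95, 93, 91, 91, 92, 94, 110, 117, 132, 175, 200, 212, 220, 226, 228, 228, 226, 224, 220, 180, 111, 64, 63, 72, 74, 74, 74, 76, 76, 74, 85, 100, 111, 109]
[123, 125, 121, 130, 124, 126, 127, 126, 126, 128, 127, 128, 130, 125, 125, 129, 129, 128, 126, 129, 131, 127, 128, 129, 130, 128, 130, 128, 132, 127, 129, 130, 129, 129, 129, 127, 129, 128, 129, 130, 128, 126, 114, 109, 100, 123, 135, 136, 133, 134, 134, 134, 136, 138, 135, 135, 133, 133, 131, 111, 113, 119, 123, 132, 130, 131, 128, 130, 133, 131, 129, 131, 127, 130, 130, 128, 132, 129, 130, 131, 131, 129, 133, 129, 133, 130, 132, 133, 130, 130, 133, 130, 130, 132, 129, 131, 130, 146, 184, 191, 192, 188, 190, 191, 190, 189, 190, 191, 189, 188]
[-69.6 -24.7 147.7] [[-0.338, 0.941, -0.003], [0.902, 0.325, 0.284], [0.269, 0.093, -0.959]]
```

```bash
python3 -c "
from h import *
go((581,13,195,3.05))"
```

```text
shift [-0.1925  0.1913  0.0005] rz 25.03
```

Emit:
{"name": "apply_moves", "arguments": {
  "plan": [-0.03,0.03,0,0,0,4,-0.06,0.06,0,0,0,8,-0.09,0.09,0,0,0,12,-0.12,0.12,0,0,0,16,-0.15,0.15,0,0,0,20,-0.18,0.18,0,0,0,24,-0.1925,0.1913,0,0,0,25,-0.1925,0.1913,0,0,0,25,-0.1925,0.1913,0,0,0,25,-0.1925,0.1913,0,0,0,25]
}}

```text
time: 6.2
eef_pos: [580.2, 11.9, 194.3]
orientation: [-3.141, -0.003, 3.05]
contact_force: [-0.8, -0.4, -0.0]
width: 0.179
```

```bash
python3 - <<'E'
from h import *
s=state();p=s['eef_pos'];y=s['orientation'][2];print(p,s['orientation'],s['contact_force'],s['width'],s['joint_vel'].round(3))
g=shot('wrist','w4'); q=proj(load('w4'),[(521,18.5,112)])[0]; print(q)
u,v=int(q[0])-50,int(q[1])-38
im=cv2.resize(g['color'][v:v+75,u:u+100],None,fx=8,fy=8,interpolation=cv2.INTER_CUBIC); print(u,v)
cv2.imwrite('pics/w4c.png',im)
E
```

```text
[580.20164053  11.8861965  194.29343368] [-3.14097968e+00 -2.70500492e-03  3.05002542e+00] [-8.25738270e-01 -3.66209569e-01 -3.07627404e-04] 0.17861491853217762 [-0.011 -0.012 -0.007  0.001 -0.001  0.004]
[323.55270599 148.39812866]
273 110
```

View pics/w4c.png

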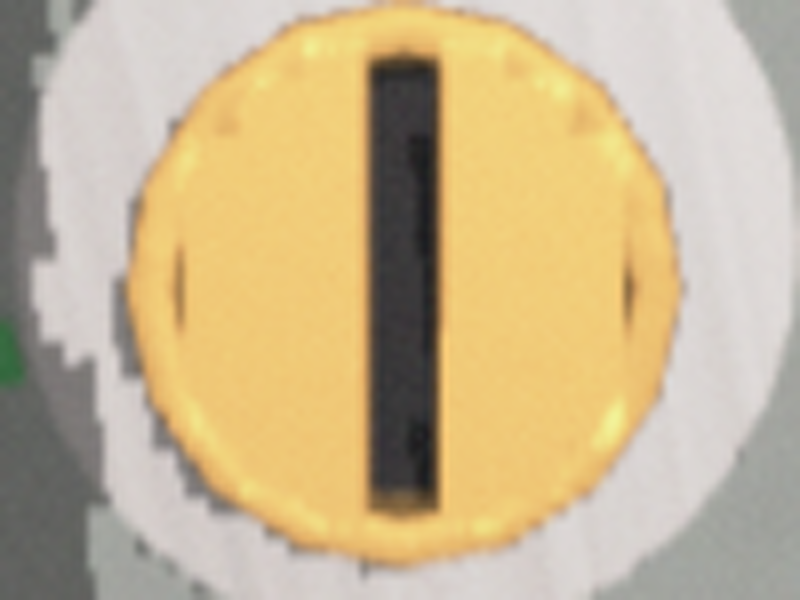

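The enlarged slot runs parallel to the image columns (crop cols 369–438, rows 60–510), so it is aligned with the key. Its centre is at about (323.1,145).

```bash
python3 - <<'E'
from h import *
g=load('w4'); s=state(); p=s['eef_pos']; y=s['orientation'][2]
def tl(X): d=X-p; return np.round([np.cos(y)*d[0]+np.sin(y)*d[1], np.sin(y)*d[0]-np.cos(y)*d[1]],2)
X=at(g,323.1,145.0,112); print(X,tl(X),p, s['contact_force'], s['ft_torque'])
A,B=at(g,273+403.5/8-.44,110+60/8-.44,112),at(g,273+404/8-.44,110+510/8-.44,112);print(tl(A),tl(B),np.linalg.norm(A-B))
E
```

```text
[518.99272245  18.41141658 112.        ] [61.8   1.06] [580.43684169  11.663289   194.72512443] [0.30479369 0.29615584 0.42052332] [-0.03649405  0.02002515 -0.00857233]
[77.84  0.99] [44.94  1.06] 32.90464287538605
```

Emit:
{"name": "apply_moves", "arguments": {
  "plan": [0.03,0.001,0,0,0,0,0.06,0.001,0,0,0,0,0.063,0.001,0,0,0,0,0.063,0.001,0.01,0,0,0,0.063,0.001,0.025,0,0,0,0.063,0.001,0.036,0,0,0,0.063,0.001,0.036,0,0,0,0.063,0.001,0.036,0,0,0,0.063,0.001,0.036,0,0,0]
}}

```text
time: 7.15
eef_pos: [519.4, 19.5, 159.8]
orientation: [3.142, 0.0, 3.05]
contact_force: [0.2, 0.3, -0.1]
width: 0.18
```

```bash
python3 - <<'E'
from h import *
a=[];F=[]
s=state();print(s['eef_pos'],s['orientation'],s['contact_force'],s['ft_torque'])
go((520,17,158,3.05))
E
```

```text
[519.35273409  19.48126526 159.77169948] [3.14155517e+00 2.14597681e-04 3.05045372e+00] [ 0.15094953  0.29425851 -0.10702301] [-0.0277505  -0.0192923  -0.00972516]
shift [-0.0009 -0.0024  0.0018] rz 0.03
```

Emit:
{"name": "apply_moves", "arguments": {
  "plan": [-0.001,-0.001,0.001,0,0,0,-0.001,-0.001,0.003,0,0,0,-0.001,-0.001,0.005,0,0,0,-0.001,-0.001,0.005,0,0,0]
}}

```text
time: 7.55
eef_pos: [519.5, 18.4, 154.4]
orientation: [-3.142, -0.0, 3.051]
contact_force: [-0.4, -0.2, -0.4]
width: 0.179
```

Emit:
{"name": "apply_moves", "arguments": {
  "plan": [0,0,0,0,0,0]
}}

```text
time: 7.65
eef_pos: [519.6, 18.4, 154.6]
orientation: [-3.142, -0.0, 3.051]
contact_force: [0.0, -0.3, -1.1]
width: 0.177
```

Emit:
{"name": "apply_moves", "arguments": {
  "plan": [0,0,0,0,0,0]
}}

```text
time: 7.75
eef_pos: [519.7, 18.4, 154.7]
orientation: [-3.142, 0.0, 3.05]
contact_force: [0.5, 0.2, -1.4]
width: 0.181
```

Emit:
{"name": "apply_moves", "arguments": {
  "plan": [0,0,0.001,0,0,0,0,0,0.002,0,0,0,0,0,0.003,0,0,0,0,0,0.004,0,0,0,0,0,0.005,0,0,0,0,0,0.006,0,0,0,0,0,0.007,0,0,0,0,0,0.007,0,0,0,0,0,0.007,0,0,0]
}}

```text
time: 8.65
eef_pos: [519.7, 18.4, 147.7]
orientation: [-3.142, -0.0, 3.05]
contact_force: [0.2, 0.1, -0.8]
width: 0.176
```

```bash
python3 - <<'E'
from h import *
s=state();print(s['eef_pos'],s['orientation'],s['contact_force'],s['ft_torque'])
E
```

```text
[519.69593939  18.38774337 147.6512417 ] [-3.14158168e+00 -8.07274281e-05  3.05044053e+00] [ 0.1802319   0.13020961 -0.77930178] [-0.00300176  0.02783706 -0.01729428]
```

Emit:
{"name": "apply_moves", "arguments": {
  "plan": [0,0,0.001,0,0,0,0,0,0.002,0,0,0,0,0,0.003,0,0,0,0,0,0.003,0,0,0]
}}

```text
time: 9.05
eef_pos: [519.6, 18.4, 144.5]
orientation: [-3.142, -0.0, 3.05]
contact_force: [-0.7, 0.0, -1.7]
width: 0.173
```

Emit:
{"name": "apply_moves", "arguments": {
  "plan": [0,0,0.001,0,0,0,0,0,0.002,0,0,0,0,0,0.002,0,0,0]
}}

```text
time: 9.35
eef_pos: [519.6, 18.4, 142.5]
orientation: [-3.142, -0.0, 3.05]
contact_force: [-0.3, 0.8, -0.4]
width: 0.179
```

Emit:
{"name": "apply_moves", "arguments": {
  "plan": [0,0,0.0005,0,0,0,0,0,0.001,0,0,0,0,0,0.0015,0,0,0,0,0,0.0015,0,0,0]
}}

```text
time: 9.75
eef_pos: [519.7, 18.4, 141.1]
orientation: [-3.142, -0.0, 3.051]
contact_force: [0.1, -0.0, -1.0]
width: 0.179
```

```bash
python3 - <<'E'
from h import *
s=state();print(s['eef_pos'],s['orientation'],s['contact_force'],s['ft_torque'],s['joints'])
g=shot('wrist','w5'); g2=shot('scene','s5')
a=g2['color'][255:335,320:430]; b=cv2.resize(g['color'][150:390,170:480],None,fx=1.3,fy=1.3)
a=cv2.resize(a,None,fx=3.9,fy=3.9,interpolation=cv2.INTER_CUBIC)[:312]
print(a.shape,b.shape)
cv2.imwrite('pics/c5.png',np.hstack([a[:312,:396],b[:312]]))
E
```

```text
[519.66656849  18.4141932  141.11851202] [-3.14157733e+00 -9.01289922e-05  3.05050308e+00] [ 0.08009739 -0.04205377 -0.98792396] [-0.01544734  0.04181324 -0.02663476] [-1.24784243e-02  5.51745339e-02  2.03374755e+00 -9.43339752e-06
  1.05276162e+00 -1.49218050e+00]
(312, 429, 3) (312, 403, 3)
```

View pics/c5.png

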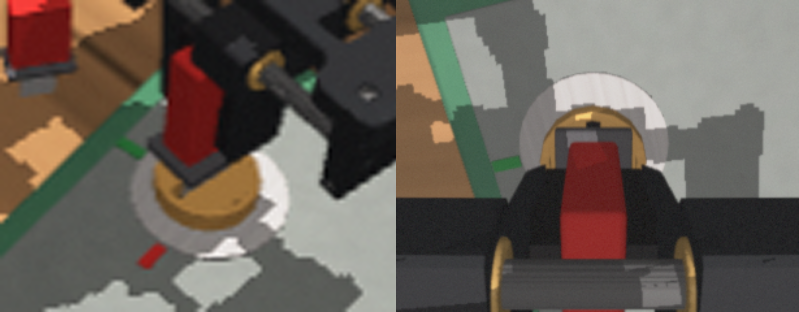

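The scene and wrist crops show the blade standing in the slot, with the collar parallel to the slot and no resistance felt (about −1 N, the key's weight). I'll now turn it clockwise in small steps and watch the force and torque.

Emit:
{"name": "apply_moves", "arguments": {
  "plan": [0,0,0.0003,0,0,3,0,0.0001,0.0005,0,0,6,0,0.0001,0.0005,0,0,9,0,0.0002,0.0005,0,0,12,0,0.0002,0.0005,0,0,15,0,0.0002,0.0005,0,0,15]
}}

```text
time: 10.45
eef_pos: [519.9, 18.7, 140.9]
orientation: [3.141, 0.0, 2.789]
contact_force: [-0.3, 0.3, -0.1]
width: 0.181
```

```bash
cat >> h.py <<'E'
def rep():
    s=state();y=s['orientation'][2];f=s['contact_force'];
    print(s['eef_pos'].round(2),s['orientation'].round(4),'F',f.round(2),'T',s['ft_torque'].round(3),'Ftool xy',np.round([np.cos(y)*f[0]+np.sin(y)*f[1],np.sin(y)*f[0]-np.cos(y)*f[1]],2),'w',round(s['width'],3),s['time'])
E
python3 - <<'E'
from h import *
rep()
g=load('w3'); print(at(g,322,209.5,45), at(g,320.5,213,45))
E
```

```text
[519.88  18.69 140.86] [3.1414e+00 3.0000e-04 2.7887e+00] F [-0.29  0.35 -0.06] T [ 0.121 -0.015  0.122] Ftool xy [0.39 0.23] w 0.181 10.45
[ 460.53799093 -233.90108546   45.        ] [ 463.71857955 -234.06323306   45.        ]
```

Emit:
{"name": "apply_moves", "arguments": {
  "plan": [0,0.0001,0,0,0,4,0,0.0002,0,0,0,8,0,0.0003,0,0,0,12,0,0.0004,0,0,0,16,-0.0001,0.0005,0,0,0,20,-0.0001,0.0005,0,0,0,20]
}}

```text
time: 11.05
eef_pos: [520.1, 19.1, 140.8]
orientation: [3.141, 0.0, 2.441]
contact_force: [-0.7, 0.5, -0.4]
width: 0.181
```

```bash
python3 -c "
from h import *
rep()"
```

```text
[520.1   19.11 140.78] [3.1414e+00 1.0000e-04 2.4406e+00] F [-0.67  0.55 -0.4 ] T [ 0.052 -0.011  0.101] Ftool xy [ 0.86 -0.01] w 0.181 11.05
```

Emit:
{"name": "apply_moves", "arguments": {
  "plan": [0,0.0001,0,0,0,4,0,0.0002,0,0,0,8,0,0.0003,0,0,0,12,0,0.0004,0,0,0,16,-0.0001,0.0005,0,0,0,20,-0.0001,0.0005,0,0,0,20]
}}

```text
time: 11.65
eef_pos: [520.5, 19.4, 140.8]
orientation: [3.141, 0.0, 2.093]
contact_force: [0.2, 0.7, -1.1]
width: 0.173
```

```bash
python3 -c "
from h import *
rep()"
```

```text
[520.52  19.41 140.77] [3.1413 0.     2.0926] F [ 0.17  0.68 -1.06] T [ 0.027 -0.097  0.058] Ftool xy [0.5  0.48] w 0.173 11.65
```

Emit:
{"name": "apply_moves", "arguments": {
  "plan": [0,0.0001,0,0,0,4,0,0.0002,0,0,0,8,0,0.0003,0,0,0,12,-0.0001,0.0004,0,0,0,16,-0.0001,0.0004,0,0,0,18,-0.0001,0.0004,0,0,0,18]
}}

```text
time: 12.25
eef_pos: [521.0, 19.5, 140.8]
orientation: [3.141, -0.0, 1.779]
contact_force: [0.3, -0.1, -0.3]
width: 0.176
```

```bash
python3 -c "
from h import *
rep()"
```

```text
[520.99  19.53 140.84] [ 3.1411 -0.      1.7792] F [ 0.28 -0.08 -0.26] T [ 0.087 -0.082  0.058] Ftool xy [-0.14  0.26] w 0.176 12.25
```

Emit:
{"name": "apply_moves", "arguments": {
  "plan": [0,0,0,0,0,1,0,0.0001,0,0,0,2,0,0.0001,0,0,0,3,0,0.0001,0,0,0,4,0,0.0001,0,0,0,4]
}}

```text
time: 12.75
eef_pos: [521.1, 19.5, 140.8]
orientation: [3.141, -0.0, 1.706]
contact_force: [1.0, 1.6, 0.6]
width: 0.178
```

```bash
python3 -c "
from h import *
rep()"
```

```text
[521.07  19.54 140.81] [ 3.1411 -0.      1.7062] F [1.03 1.55 0.63] T [ 0.138 -0.168  0.078] Ftool xy [1.4  1.23] w 0.178 12.75
```

Emit:
{"name": "apply_moves", "arguments": {
  "plan": [0,0,0,0,0,1,0,0,0,0,0,2,0,0,0,0,0,2]
}}

```text
time: 13.05
eef_pos: [521.1, 19.5, 140.8]
orientation: [3.141, -0.0, 1.671]
contact_force: [1.1, 1.4, -0.1]
width: 0.178
```

```bash
python3 -c "
from h import *
rep()"
```

```text
[521.07  19.52 140.79] [ 3.1412e+00 -1.0000e-04  1.6710e+00] F [ 1.07  1.41 -0.11] T [ 0.219 -0.205  0.1  ] Ftool xy [1.3 1.2] w 0.178 13.05
```

Emit:
{"name": "apply_moves", "arguments": {
  "plan": [0,0,0,0,0,1,0,0,0,0,0,1.5,0,0,0,0,0,1.5]
}}

```text
time: 13.35
eef_pos: [521.1, 19.5, 140.8]
orientation: [3.141, -0.0, 1.645]
contact_force: [1.6, 1.7, -0.7]
width: 0.18
```

```bash
python3 -c "
from h import *
rep()"
```

```text
[521.07  19.53 140.78] [ 3.1411e+00 -1.0000e-04  1.6452e+00] F [ 1.61  1.73 -0.71] T [ 0.217 -0.314  0.128] Ftool xy [1.61 1.73] w 0.18 13.35
```

Emit:
{"name": "apply_moves", "arguments": {
  "plan": [0,0,0,0,0,0.7,0,0,0,0,0,1.2,0,0,0,0,0,1.2]
}}

```text
time: 13.65
eef_pos: [521.1, 19.5, 140.8]
orientation: [3.141, -0.0, 1.624]
contact_force: [2.7, 1.5, -0.0]
width: 0.177
```

```bash
python3 -c "
from h import *
rep()"
```

```text
[521.12  19.51 140.83] [ 3.141  -0.      1.6242] F [ 2.67  1.48 -0.01] T [ 0.305 -0.426  0.094] Ftool xy [1.34 2.74] w 0.177 13.65
```

Emit:
{"name": "apply_moves", "arguments": {
  "plan": [0.0003,0.0003,0,0,0,0,0.0005,0.0007,0,0,0,0,0.0005,0.0007,0,0,0,0]
}}

```text
time: 13.95
eef_pos: [521.2, 19.7, 140.5]
orientation: [-3.141, 0.001, 1.625]
contact_force: [2.4, -0.6, -0.0]
width: 0.176
```

```bash
python3 -c "
from h import *
rep()"
```

```text
[521.22  19.69 140.52] [-3.1407e+00  7.0000e-04  1.6248e+00] F [ 2.36 -0.64 -0.02] T [-0.243 -0.134  0.062] Ftool xy [-0.77  2.33] w 0.176 13.95
```

Emit:
{"name": "apply_moves", "arguments": {
  "plan": [0,0,0,0,0,0.6,0,0,0,0,0,1,0,0,0,0,0,1]
}}

```text
time: 14.25
eef_pos: [521.3, 19.7, 140.5]
orientation: [-3.141, 0.0, 1.607]
contact_force: [0.6, -1.6, 0.1]
width: 0.182
```

```bash
python3 -c "
from h import *
rep()"
```

```text
[521.26  19.74 140.54] [-3.1409e+00  5.0000e-04  1.6069e+00] F [ 0.57 -1.57  0.1 ] T [-0.29   0.01   0.089] Ftool xy [-1.59  0.51] w 0.182 14.25
```

Emit:
{"name": "apply_moves", "arguments": {
  "plan": [-0.0002,0,0,0,0,0.6,-0.0003,0,0,0,0,1,-0.0003,0,0,0,0,1]
}}

```text
time: 14.55
eef_pos: [521.3, 19.7, 140.6]
orientation: [-3.141, 0.0, 1.589]
contact_force: [0.1, -0.7, -1.0]
width: 0.177
```

```bash
python3 -c "
from h import *
rep()"
```

```text
[521.32  19.69 140.57] [-3.141   0.      1.5893] F [ 0.1  -0.7  -0.98] T [-0.323  0.033  0.065] Ftool xy [-0.7   0.09] w 0.177 14.55
```

Emit:
{"name": "apply_moves", "arguments": {
  "plan": [0,0,0,0,0,0.6,0,0,0,0,0,1,0,0,0,0,0,1]
}}

```text
time: 14.85
eef_pos: [521.4, 19.7, 140.6]
orientation: [-3.141, 0.0, 1.572]
contact_force: [-0.0, -0.8, -0.7]
width: 0.18
```

```bash
python3 -c "
from h import *
rep()"
```

```text
[521.36  19.69 140.59] [-3.1411e+00  1.0000e-04  1.5720e+00] F [-0.   -0.83 -0.69] T [-0.277  0.125  0.106] Ftool xy [-0.83 -0.  ] w 0.18 14.85
```

Emit:
{"name": "apply_moves", "arguments": {
  "plan": [0,0,0,0,0,0.5,0,0,0,0,0,0.8,0,0,0,0,0,0.8]
}}

```text
time: 15.15
eef_pos: [521.4, 19.7, 140.6]
orientation: [-3.141, 0.0, 1.558]
contact_force: [-0.7, -0.5, -0.6]
width: 0.179
```

```bash
python3 - <<'E'
from h import *
rep()
g=shot('wrist','w6'); t=shot('top','t6'); sc=shot('scene','s6')
b=cv2.resize(g['color'][120:420,120:520],None,fx=1.25,fy=1.25)
a=cv2.resize(sc['color'][265:325,340:400],None,fx=6.25,fy=6.25,interpolation=cv2.INTER_CUBIC)
cv2.imwrite('pics/c6.png',np.hstack([a[:375,:300],b[:375]]))
E
```

```text
[521.39  19.71 140.62] [-3.1412e+00  1.0000e-04  1.5582e+00] F [-0.72 -0.51 -0.61] T [-0.264  0.232  0.227] Ftool xy [-0.52 -0.72] w 0.179 15.15
```

View pics/c6.png

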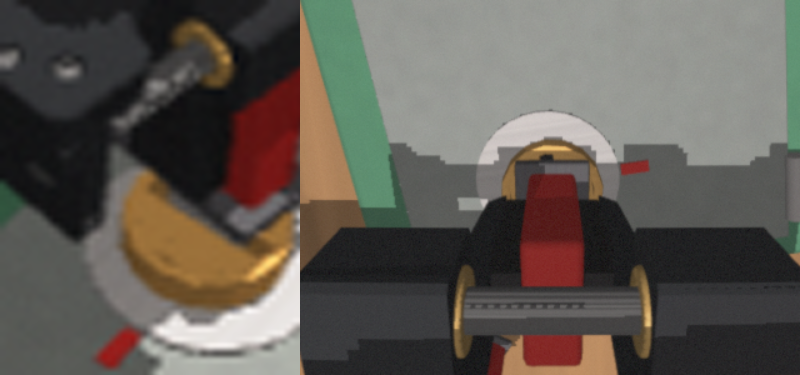

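The images show the blade engaged and the key nearly square to the red mark. Tz rose from about 0.1 to 0.23 N m on this step, which suggests the stop. One hold row will confirm it.

Emit:
{"name": "apply_moves", "arguments": {
  "plan": [0,0,0,0,0,0]
}}

```text
time: 15.4
eef_pos: [521.4, 19.7, 140.6]
orientation: [-3.141, 0.0, 1.558]
contact_force: [-1.1, -1.4, -1.1]
width: 0.179
```

```bash
python3 -c "
from h import *
rep()"
```

```text
[521.39  19.7  140.6 ] [-3.1412e+00  1.0000e-04  1.5582e+00] F [-1.06 -1.37 -1.12] T [-0.298  0.28   0.165] Ftool xy [-1.39 -1.04] w 0.179 15.4
```

Emit:
{"name": "apply_moves", "arguments": {
  "plan": [0,0,0,0,0,0.4,0,0,0,0,0,0.4]
}}

```text
time: 15.6
eef_pos: [521.4, 19.7, 140.6]
orientation: [-3.141, 0.0, 1.551]
contact_force: [-1.0, -0.8, 0.0]
width: 0.179
```

```bash
python3 -c "
from h import *
rep()"
```

```text
[521.43  19.71 140.62] [-3.1413  0.      1.551 ] F [-1.04 -0.75  0.03] T [-0.346  0.245  0.265] Ftool xy [-0.77 -1.03] w 0.179 15.6
```

Torque rises steadily with angle now (0.23–0.27 N m, against 0.1 while turning), so the cam is on its stop and I'll go no further. I'll back off within the play to unload the blade before drawing it.

Emit:
{"name": "apply_moves", "arguments": {
  "plan": [0,0,0,0,0,-1.5,0,0,0,0,0,-3,0,0,0,0,0,-4.5,0,0,0,0,0,-5.2,0,0,0,0,0,-5.2]
}}

```text
time: 16.1
eef_pos: [521.6, 19.8, 140.7]
orientation: [3.141, -0.0, 1.642]
contact_force: [-0.9, -1.6, 0.1]
width: 0.177
```

```bash
python3 -c "
from h import *
rep()"
```

```text
[521.63  19.79 140.72] [ 3.1414e+00 -2.0000e-04  1.6422e+00] F [-0.88 -1.56  0.13] T [-0.208  0.208  0.026] Ftool xy [-1.5  -0.98] w 0.177 16.1
```

Emit:
{"name": "apply_moves", "arguments": {
  "plan": [0,0,-0.002,0,0,0,0,0,-0.004,0,0,0,0,0,-0.006,0,0,0,0,0,-0.009,0,0,0,0,0,-0.012,0,0,0,0,0,-0.02,0,0,0,0,0,-0.035,0,0,0,0,0,-0.055,0,0,0,0,0,-0.055,0,0,0]
}}

```text
time: 17.0
eef_pos: [524.3, 19.7, 200.0]
orientation: [3.134, 0.001, 1.642]
contact_force: [1.0, -0.2, -0.7]
width: 0.178
```

```bash
python3 - <<'E'
from h import *
rep()
go((575,-40,200,1.64),(465.0,-232.4,195,3.4868))
E
```

```text
[524.31  19.68 200.04] [3.1342e+00 6.0000e-04 1.6419e+00] F [ 0.98 -0.23 -0.68] T [-0.06   0.047  0.005] Ftool xy [-0.3   0.96] w 0.178 17.0
shift [-0.0631  0.0463  0.    ] rz 0.11
shift [-0.2472 -0.0771  0.005 ] rz -105.7
```

Emit:
{"name": "apply_moves", "arguments": {
  "plan": [-0.03,0,0,0,0,0,-0.062,0,0,0,0,0,-0.062,0,0,0,0,0,-0.062,0,0,0,0,0]
}}

```text
time: 17.4
eef_pos: [525.9, -42.5, 195.6]
orientation: [-3.141, -0.0, 1.64]
contact_force: [0.6, 0.3, -0.2]
width: 0.183
```

```bash
python3 - <<'E'
from h import *
rep()
g=shot('wrist','w7'); q=proj(load('w7'),[(521,19,112)])[0]; print(q)
u,v=int(q[0])-50,int(q[1])-38
c=g['color'][v:v+75,u:u+100]
cv2.imwrite('pics/w7c.png',cv2.resize(c,None,fx=8,fy=8,interpolation=cv2.INTER_CUBIC)); print(u,v)
h=cv2.cvtColor(c,cv2.COLOR_BGR2HSV); br=((h[...,1]>90)&(h[...,0]<40)&(h[...,0]>8)).astype(np.uint8)
cn=max(cv2.findContours(br,0,2)[0],key=cv2.contourArea); hull=np.zeros_like(br); cv2.fillPoly(hull,[cv2.convexHull(cn)],1)
sl=((hull>0)&(h[...,2]<110)).astype(np.uint8)
cs=max(cv2.findContours(sl,0,2)[0],key=cv2.contourArea); print(cv2.minAreaRect(cs))
p=cv2.fitLine(cs,cv2.DIST_L2,0,.01,.01).ravel(); print(p)
n=lambda t: at(g,u+p[2]+t*p[0],v+p[3]+t*p[1],112)
d=n(20)-n(-20); print('slot world angle',np.arctan2(d[1],d[0])%np.pi, n(0))
E
```

```text
[525.87 -42.45 195.56] [-3.1415e+00 -5.0000e-04  1.6402e+00] F [ 0.62  0.27 -0.16] T [-0.04   0.04   0.001] Ftool xy [0.23 0.64] w 0.183 17.4
[323.35656558 142.02363093]
273 104
((47.70558166503906, 37.378173828125), (55.002723693847656, 8.193410873413086), 85.91438293457031)
[ 0.07731696  0.99700654 46.958332   35.458332  ]
slot world angle 1.7177425875285022 [518.86978572  20.35544509 112.        ]
```

View pics/w7c.png

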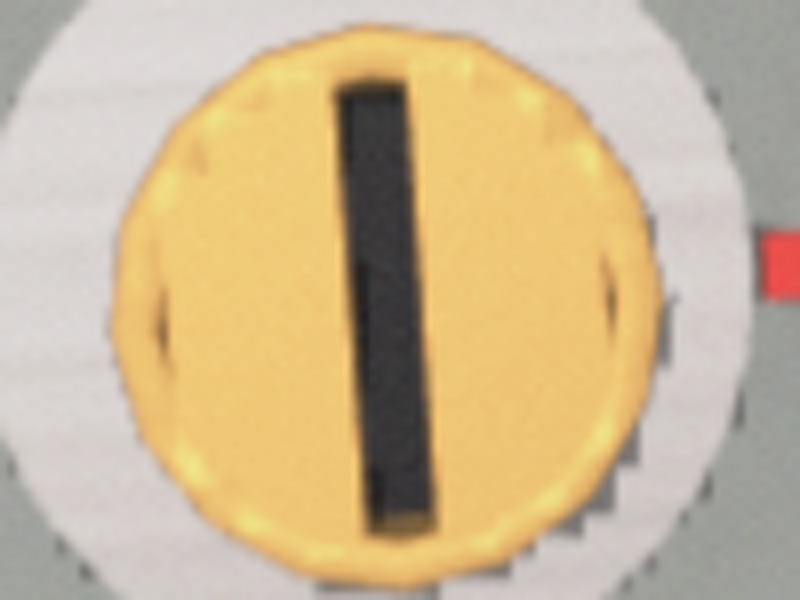

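The lock crop shows the slot's ends at (371,85) and (400,530), giving a slot angle in the world of about 1.705 rad. That is the sander's y (0.138 + 1.571 = 1.709), so the cam is seated. Next I return the key to its block.

Emit:
{"name": "apply_moves", "arguments": {
  "plan": [-0.0185,-0.0074,0,0,0,-8,-0.037,-0.0148,0,0,0,-16,-0.0555,-0.0222,0,0,0,-24,-0.074,-0.0296,0,0,0,-32,-0.0925,-0.037,0,0,0,-40,-0.111,-0.0444,0,0,0,-48,-0.1295,-0.0518,0,0,0,-56,-0.148,-0.0592,0,0,0,-64,-0.1665,-0.0666,0,0,0,-72,-0.185,-0.074,0,0,0,-80]
}}

```text
time: 18.45
eef_pos: [465.3, -231.5, 195.6]
orientation: [3.141, -0.0, 3.045]
contact_force: [-0.7, -0.0, 0.0]
width: 0.178
```

```bash
python3 - <<'E'
from h import *
rep(); print(state()['joints'])
go((465.0,-232.4,150,3.4868))
E
```

```text
[ 465.33 -231.47  195.56] [ 3.1411 -0.      3.0453] F [-0.65 -0.01  0.04] T [ 0.039 -0.001 -0.028] Ftool xy [ 0.65 -0.07] w 0.178 18.45
[-5.09820254e-01  1.76382674e-03  1.98093714e+00  4.96912972e-04
  1.15909892e+00 -1.98452280e+00]
shift [ 0.0002 -0.001   0.0456] rz -25.3
```

Emit:
{"name": "apply_moves", "arguments": {
  "plan": [0,-0.001,0,0,0,-8,0,-0.001,0.02,0,0,-16,0,-0.001,0.04,0,0,-24,0,-0.001,0.065,0,0,-25.3,0,-0.001,0.08,0,0,-25.3,0,-0.001,0.08,0,0,-25.3,0,-0.001,0.08,0,0,-25.3]
}}

```text
time: 19.15
eef_pos: [465.5, -232.5, 115.8]
orientation: [3.141, -0.0, -2.803]
contact_force: [-0.6, 0.5, -0.2]
width: 0.178
```

```bash
python3 - <<'E'
from h import *
rep(); 
go((465.0,-232.4,55.7,3.4868))
g=shot('wrist','w8'); cv2.imwrite('pics/w8c.png',cv2.resize(g['color'][150:420,180:470],None,fx=2,fy=2))
E
```

```text
[ 465.49 -232.48  115.84] [ 3.1413e+00 -1.0000e-04 -2.8032e+00] F [-0.58  0.45 -0.16] T [ 0.052 -0.004 -0.008] Ftool xy [0.39 0.62] w 0.178 19.15
shift [0.0004 0.0002 0.0601] rz -0.39
```

View pics/w8c.png

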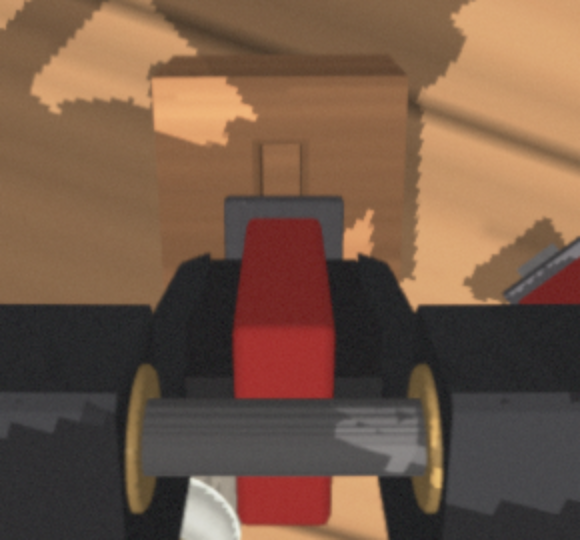

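The crop shows the well (cols 262–302, centre 282) straight under the key (centre about 284). It is aligned, so I lower the key.

Emit:
{"name": "apply_moves", "arguments": {
  "plan": [0,0,0.015,0,0,0,0,0,0.025,0,0,0,0,0,0.031,0,0,0,0,0,0.035,0,0,0,0,0,0.04,0,0,0,0,0,0.046,0,0,0,0,0,0.052,0,0,0,0,0,0.056,0,0,0,0,0,0.057,0,0,0,0,0,0.057,0,0,0]
}}

```text
time: 20.2
eef_pos: [465.1, -232.9, 58.5]
orientation: [3.141, -0.0, -2.803]
contact_force: [-0.3, 0.8, -1.2]
width: 0.183
```

```bash
python3 -c "
from h import *
rep()"
```

```text
[ 465.1  -232.85   58.48] [ 3.1413e+00 -3.0000e-04 -2.8034e+00] F [-0.35  0.78 -1.21] T [0.037 0.05  0.009] Ftool xy [0.07 0.85] w 0.183 20.2
```

Clear, with about 2.5 mm to go; I'll feel for the collar seating on the block.

Emit:
{"name": "apply_moves", "arguments": {
  "plan": [0,0,0.001,0,0,0,0,0,0.002,0,0,0,0,0,0.0025,0,0,0,0,0,0.0025,0,0,0]
}}

```text
time: 20.6
eef_pos: [465.2, -232.9, 56.2]
orientation: [-3.142, 0.0, -2.803]
contact_force: [-0.2, -0.5, -0.4]
width: 0.182
```

```bash
python3 -c "
from h import *
rep()"
```

```text
[ 465.23 -232.9    56.23] [-3.1415e+00  1.0000e-04 -2.8034e+00] F [-0.19 -0.49 -0.39] T [ 0.054  0.033 -0.017] Ftool xy [ 0.35 -0.4 ] w 0.182 20.6
```

Emit:
{"name": "apply_moves", "arguments": {
  "plan": [0,0,0.0003,0,0,0,0,0,0.0006,0,0,0,0,0,0.0006,0,0,0]
}}

```text
time: 20.9
eef_pos: [465.3, -232.9, 55.7]
orientation: [-3.142, 0.0, -2.803]
contact_force: [-0.5, -0.1, 0.4]
width: 0.178
```

```bash
python3 -c "
from h import *
rep()"
```

```text
[ 465.29 -232.94   55.7 ] [-3.1415e+00  1.0000e-04 -2.8034e+00] F [-0.49 -0.09  0.43] T [0.121 0.027 0.042] Ftool xy [0.49 0.07] w 0.178 20.9
```

Emit:
{"name": "apply_moves", "arguments": {
  "plan": [0,0,0,0,0,0,0,0,0,0,0,0,0,0,0,0,0,0,0,0,0,0,0,0,0,0,0,0,0,0,0,0,0,0,0,0,0,0,0,0,0,0,0,0,0,0,0,0],
  "hand": 0
}}

```text
time: 21.7
eef_pos: [465.2, -232.9, 55.6]
orientation: [3.142, -0.0, -2.803]
contact_force: [-0.5, 0.4, 0.2]
width: 0.882
```

Emit:
{"name": "apply_moves", "arguments": {
  "plan": [0,0,-0.01,0,0,0,0,0,-0.03,0,0,0,0,0,-0.07,0,0,0,0,0,-0.11,0,0,0,0,0,-0.15,0,0,0,0,0,-0.16,0,0,0,0,0,-0.16,0,0,0,0,0,-0.16,0,0,0]
}}

```text
time: 22.5
eef_pos: [464.5, -232.5, 214.6]
orientation: [3.14, -0.001, -2.803]
contact_force: [-0.2, 0.5, -1.7]
width: 1.0
```

```bash
python3 - <<'E'
from h import *
rep()
w=shot('wrist','w9'); t=shot('top','t9'); s=shot('scene','s9')
a=cv2.resize(w['color'][130:300,240:410],(400,400)); b=cv2.resize(s['color'][190:270,250:330],(400,400)); c=cv2.resize(s['color'][170:350,140:440],(333,200)); d=cv2.resize(t['color'][140:340,160:460],(300,200))
z=np.zeros((200,800,3),np.uint8); z[:,:333]=c; z[:,340:640]=d
cv2.imwrite('pics/c9.png',np.vstack([np.hstack([a,b]),z]))
E
```

```text
[ 464.52 -232.53  214.56] [ 3.1405e+00 -1.0000e-03 -2.8034e+00] F [-0.21  0.47 -1.69] T [ 0.024 -0.016 -0.046] Ftool xy [0.04 0.51] w 1.0 22.5
```

View pics/c9.png

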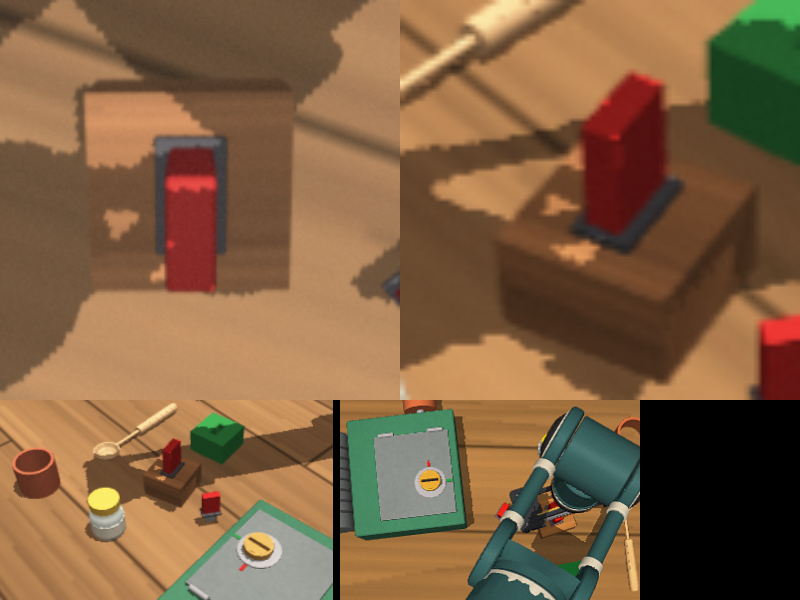

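The key stands upright in the brown block with its collar flat, the slot points at the green mark, and the other things have not moved. The gripper is open and clear, so I'm handing in.

```bash
python3 -c "
from h import *
print(workorder.close_job())"
```

```text
the job is handed in; nothing more can be done
None
```

The lock is turned to its stop and the red-handled key is back in its wooden block. I handed the job in at about 22.6 s of the 72 s allowed.

- **Insertion:** the blade went about 9 mm into the slot, and I felt no resistance or seating contact on the way down.
- **Turn:** I turned the key clockwise in small steps. Resistance stayed near 0.1 N m, then rose to about 0.23–0.27 N m at the stop, below the 0.4 N m that would force it. I stopped there, and side forces never went above about 3 N.
- **Lock check:** after I drew the key out, the wrist camera put the slot at about 1.705 rad. The sander's y direction is about 1.709 rad, so the cam is seated to within about 0.015 rad.
- **Key and bench check:** the last pictures show the key upright in the brown block with its collar flat, the slot pointing at the green mark, and the other things where they were. The gripper was open, about 115 mm above the key, and touching nothing.

Three readings were slightly off:
- **Key angle at the stop:** the key turned about 0.15 rad past the slot instead of the 0.1 rad of play expected. I put the rest down to give in the grip.
- **Wrist camera:** it read about 3 mm different from the other cameras along the tool's x, which was within the slack.
- **Picture count:** I viewed 12 pictures, two over the budget of 10.

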